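# Fit the bayonet lens to the camera head and hold it home

### The job

Take the bayonet lens (the short, wide one with a square ridge on its collar) from the wooden case and fit it to the camera head standing mount-up: ridge over the gap beside the upright tab, push in against the sprung ring, then turn clockwise about a quarter turn to the stop, carrying the tab round against its spring. Finish while still gripping the lens and pressing it flush on the mount at the stop, so that the lock screw can be tightened; do not let go. Leave the other two things in the case where they are.

Things in the scene. Friction and masses are not known exactly. Their poses are not given: they have to be found in the camera images.
- lens_mid (a point): Bayonet lens: black upright cylinder, 72 mm tall, ~250 g, standing mount-down in any one of the case's three bays. This point: on its axis, half-way up (36 mm above its underside). z up; +x points to its ridge. Barrel 50 mm in diameter; ribbed rubber grip band 52 mm in diameter, 34 to 68 mm above the underside: grip there, from any side, fingertips no lower than 28 mm above the underside.
- lens_collar (a point): On the lens's axis, 12 mm above its underside: underside of the collar (58 mm in diameter, 6 mm thick), which seats on the mount face. Below it the steel spigot, 38 mm in diameter, 12 mm long, with two opposite bayonet lugs along the lens's +x and -x: 11 mm wide, reaching 23.8 mm from the axis, 1 to 5 mm above the underside.
- lens_ridge (a point): Top outer edge of the square bare-metal ridge on the lens's collar, 37 mm from the axis on the lens's +x side, 21 mm above its underside. The ridge is 7 mm wide, 13 to 21 mm above the underside, straight above one lug; a thin rib runs on up the barrel to 31 mm and a small metal index mark on the front rim is in line with it.
- mount_face (a point): Centre of the bayonet mount's upper face, 104 mm above the table, on top of the grey 84 mm square camera head (fixed). z up; x is where the lens's +x (ridge) points when home. Steel ring, 60 mm across, 41 mm bore, lip 4 mm thick. Flush: collar underside at this height. The lens turns only once its collar is within 3 mm of the face; turned but not pressed, it springs up 3 mm.
- mount_gap (a point): Middle of the gap in the mount's lip beside the tab, 24 mm from the mount's axis, 80 degrees counter-clockwise from above from the mount's x; the other gap is opposite. The lens goes in with its ridge over this gap (8 degrees of play either way) and then turns clockwise, seen from above, 80 degrees to the stop.
- seal_ring (a joint): Depth in m of the sprung black rubber ring inside the mount that pushes the lens out: 0 when up (5 mm below the face; a lens not pushed rests there, lugs in the gaps, collar 7 mm above the face), 0.004 when the lugs just clear the lip, 0.007 with the collar flush. Spring 3 N rising to 8.6 N; the lens's weight takes 2.5 N of that.
- iris_ring (a joint): Turn in rad, clockwise from above, of the black iris ring round the mount: 0 at rest, about 1.2 with the lens home. Its return spring turns it back with 0.04 to 0.12 N m. The lens's ridge meets the ring's tab about 11 degrees after starting to turn and carries it round.
- tab (a point): Top of the iris ring's upright aluminium tab: 5 mm wide, rising 11 mm above the mount face, 33 mm from the mount's axis; at rest 58 degrees counter-clockwise from the mount's x. The camera head below stands in a stand whose base plate is 150 x 130 mm.
- case: Open wooden lens case, 130 x 350 x 30 mm high, fixed; origin under its centre, its long side along its y. Three bays in a row along y, 115 mm apart, each 118 x 108 mm inside; floor 6 mm above the table.
- tube_mid (a point): Centre of the slim tube lens standing in another bay (42 mm in diameter, 90 mm tall, no ridge). To be left alone.
- cap_mid (a point): Centre of the flat black mount cap lying in the third bay (60 mm in diameter, 15 mm high). To be left alone.

How it is judged:
By the outcome, as a careful person would: the job done as asked, in the order asked, and still so for the second after the job is handed in, while the arm keeps its last pose, push and grip.
It also fails if it takes over 38 s, if anything falls off the work surface, if the arm or the gripper's body presses on something with over 40 N, if the wrist force passes 120 N, or if a joint passes its speed limit or range.

### The arm

A 7-joint arm with a two-finger parallel gripper is mounted at the origin on the work surface. World frame = base frame: x ahead of the robot, y to its left, z up, the work surface at z = 0. Lengths are in m, angles in rad, forces in N, time in s.
With the tool pointing down it reaches from about 0.4 to 0.85 m from the base axis. Payload 4.5 kg.
Tool frame: the origin (TCP) lies at the very end of the fingers, on their centre line; the grasp point (between the pads) lies 19 mm behind it (tcp_to_grasp is the z of the grasp point in the tool frame, in m); z points along the fingers, y is the line along which they close (so a half turn about z gives the same grasp; the last joint's range is limited). The gripper opens to 88 mm and grips with 3 to 60 N. Pads are 18 mm wide; open, the fingers measure 123 mm over their backs; the gripper's body (75 mm by 187 mm) begins 45 mm behind the grasp point.
Start: joints at [-1.292, 0.689, -0.195, 1.565, 0.157, 0.902, -0.215], TCP at [0.151, 0.606, 0.239] pointing down, gripper open.
Joint ranges: [-3.01, 3.01], [-0.46, 2.08], [-1.47, 1.51], [0.13, 2.56], [-1, 4.14], [0.04, 2.09], [-2.66, 2.66]. Speed limits (rad/s): [2.57, 2.57, 3.14, 3.14, 3.14, 3.14, 3.14].

### API

Orientations are given as a unit quaternion [x, y, z, w].
In Python, from plant import * gives the robot as it stands. The module is installed in compiled form; this text tells all that it offers.
- The arm moves only by the shell command python3 -m jog 'ROWS' [OPENING] [FORCE]. ROWS is JSON, a list that holds one entry, the list of rows, each a list of 6 numbers: the shift along the tool's x, y, z in m, then the turn, a rotation vector about the tool's x, y, z in rad. In form: [[[dx, dy, dz, ax, ay, az], ...]]. A call has 1 to 12 rows; each row shifts and turns the commanded pose from where the row before left it, along the tool's axes as they then stand; what a row does not reach is not made up. A row lasts 1/8 s, in which the tool goes at most 62.5 mm and 10.7 degrees, less where a joint would pass 70% of its speed; a pose out of reach is approached as far as the arm can. A call with a gripper value outside its range is refused whole. OPENING is the finger opening in m, from 0 to 0.0881, set as the call begins (- or left out, the last holds). The fingers move at their own pace and stop on an object; FORCE is the grip in N (left out, the last holds). Time passes only in rows, so rows that do not move let the fingers close. It gives the time, the measured TCP pose, the force, the opening and the grip force at its end, in the units of the state.
- get_state(): the state, without advancing time (a new reading comes with each control period).
- snapshot(name): name is "scene" or "top"; returns a dict with "frame" (400x640x3 uint8, red, green, blue), "mtx" (3x3 intrinsics, pixels), "xyz" and "orientation" of the camera in the world. Camera axes: x right, y down, z forward; pixel columns grow to the right and rows downward; lengths in m; the calibration is good to about 2 mm. A picture is of the moment at which its call begins. There is no depth.
- finish_job(): hands the job in; it is judged then, once.
The state is a dict: "clock": time; "q": joint angles; "qd": joint speeds; "joint_torque": joint torques, N m; "tool_pos": TCP position; "eef_rot": TCP orientation; "contact_force": force on the tool from outside, world axes, zero at the start; "moment": the same for the moment, N m; "opening": opening from 0.0 (shut) to 1.0 (fully open); "finger_force": force on a finger pad.
Only numpy, scipy, OpenCV 4.12 (cv2) and the standard library are available. Lean on these libraries where they do the work, as an engineer would, in place of code of your own. Each camera call takes 0.05 s, during which the arm holds its last target. There are 200 camera calls.

## Working session

There is one attempt and no reset: what is moved stays moved. The work goes in short steps, Python scripts to look and compute and a shell command to move; the robot and the scene stay as the last step left them, time stands still between calls to the robot, and variables do not carry over. Pictures are saved under pics/ and viewed, at most 12 in all, crops included, and the job is handed in when it is done.

```bash
mkdir -p pics; python3 - <<'E'
from plant import *
import cv2,json
for n in ("scene","top"):
    s=snapshot(n); cv2.imwrite(f"pics/{n}0.png",s["frame"][:,:,::-1]); print(n,s["mtx"],s["xyz"],s["orientation"])
st=get_state(); print({k:st[k] for k in("clock","tool_pos","eef_rot","contact_force","opening")})
try: print(tcp_to_grasp)
except Exception as e: print(e)
E
```

```text
scene [[364.78291066   0.         323.15562205]
 [  0.         364.78291066 196.19302672]
 [  0.           0.           1.        ]] [ 0.79449922 -0.52879498  0.78707762] [ 0.90661767  0.24415187 -0.09119984 -0.3318386 ]
top [[405.69899737   0.         315.24723784]
 [  0.         405.69899737 202.14645251]
 [  0.           0.           1.        ]] [ 0.41286581 -0.01206489  1.09833071] [ 0.7119156  -0.70018521  0.04233538 -0.03353457]
{'clock': 0.1, 'tool_pos': array([0.15139721, 0.60582048, 0.23801405]), 'eef_rot': array([ 1.22033378e-01,  9.92525673e-01, -8.02052912e-04, -2.20500182e-05]), 'contact_force': array([-0.14273129, -0.30080438,  0.37963022]), 'opening': 0.9957135085502828}
-0.0187
```

View pics/top0.png

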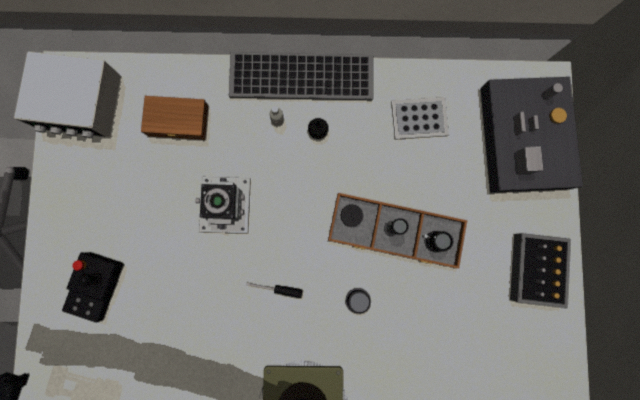

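View pics/scene0.png

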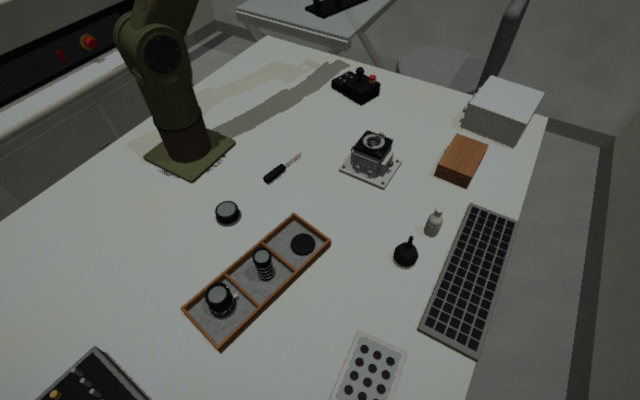

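The top view shows the bayonet lens in the right bay (~(440,241)), the tube at (399,228), the cap at (352,215) and the camera head at (219,202). I'll enlarge the lens and the mount from both cameras.

```bash
python3 - <<'E'
import cv2,numpy as np
t=cv2.imread("pics/top0.png");s=cv2.imread("pics/scene0.png")
def c(im,u,v): 
    o=cv2.resize(im[v:v+50,u:u+66],(396,300),interpolation=cv2.INTER_CUBIC)
    o=np.clip(255*(o/255.)**0.6,0,255).astype('uint8')
    for k in range(0,66,10): cv2.putText(o,str(u+k),(k*6,8),0,.3,(0,255,255)); cv2.line(o,(k*6+3,10),(k*6+3,14),(0,255,255))
    for k in range(0,50,10): cv2.putText(o,str(v+k),(0,k*6+6),0,.3,(0,255,0)); cv2.line(o,(20,k*6+3),(24,k*6+3),(0,255,0))
    return o
cv2.imwrite("pics/m1.png",np.vstack([np.hstack([c(t,408,215),c(t,190,175)]),np.hstack([c(s,190,275),c(s,340,125)])]))
E
```

```text
(no output)
```

View pics/m1.png

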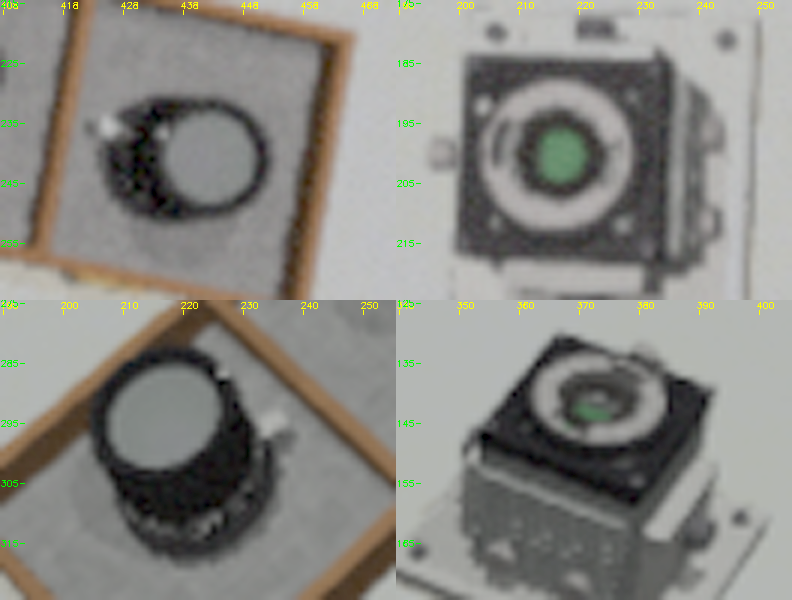

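```bash
cat > h.py <<'E'
import numpy as np
from scipy.spatial.transform import Rotation as R
C={"scene":(np.array([[364.78291066,0,323.15562205],[0,364.78291066,196.19302672],[0,0,1]]),np.array([0.79449922,-0.52879498,0.78707762]),R.from_quat([0.90661767,0.24415187,-0.09119984,-0.3318386])),
"top":(np.array([[405.69899737,0,315.24723784],[0,405.69899737,202.14645251],[0,0,1]]),np.array([0.41286581,-0.01206489,1.09833071]),R.from_quat([0.7119156,-0.70018521,0.04233538,-0.03353457]))}
def plane(n,u,v,z):
    K,p,r=C[n]; d=r.apply(np.linalg.solve(K,[u,v,1])); return (p+d*(z-p[2])/d[2]).round(4)
def proj(n,X):
    K,p,r=C[n]; q=(K@r.inv().apply(np.atleast_2d(X)-p).T).T; return (q[:,:2]/q[:,2:]).round(1)
E
python3 - <<'E'
from h import *
L=plane("top",442.2,240.8,.078);print("lens top",L, "scene",plane("scene",216.5,293.5,.078))
r=plane("top",425.5,235.3,.027);print("ridge",r,"idx",plane("top",434.7,236.5,.078),"scene ridge",plane("scene",235.3,294.6,.027),"scidx",plane("scene",226.5,286.8,.078))
for nm,a in(("ridge",r),("idx",plane("top",434.7,236.5,.078))): d=a-L;print(nm,np.hypot(*d[:2]),np.degrees(np.arctan2(d[1],d[0])))
d=plane("scene",235.3,294.6,.027)-plane("scene",216.5,293.5,.078);print(np.hypot(*d[:2]),np.degrees(np.arctan2(d[1],d[0])))
M=plane("top",216.3,200.3,.104);print("mount",M,"scene",plane("scene",373.5,140.7,.104))
t=plane("top",190+86/6-.5,175+105/6-.5,.115);d=t-M;print("tab?",t,np.hypot(*d[:2]),np.degrees(np.arctan2(d[1],d[0])))
Ms=plane("scene",373.5,140.7,.104)
t=plane("scene",381,133.2,.115);d=t-Ms;print("tab?",t,np.hypot(*d[:2]),np.degrees(np.arctan2(d[1],d[0])))
print("knob",plane("top",190+44/6-.5,199.8,.09))
E
python3 - <<'E'
from plant import *
import cv2,numpy as np
from h import proj
f=lambda n:np.mean([snapshot(n)["frame"][:,:,::-1].astype(float) for _ in range(5)],0)
t=f("top");s=f("scene")
def c(im,u,v):
    o=cv2.resize(im[v:v+38,u:u+40],(400,380),interpolation=cv2.INTER_CUBIC)
    o=(255*(np.clip(o,0,255)/255)**.6).astype('uint8')
    for k in range(0,40,5): cv2.putText(o,str(u+k),(k*10,8),0,.3,(0,255,255)); cv2.line(o,(k*10+5,10),(k*10+5,14),(0,255,255))
    for k in range(5,38,5): cv2.putText(o,str(v+k),(0,k*10+8),0,.3,(0,255,0)); cv2.line(o,(20,k*10+5),(24,k*10+5),(0,255,0))
    return o
cv2.imwrite("pics/m2.png",np.hstack([c(t,196,181),c(s,353,123)]))
E
```

```text
lens top [ 0.4307 -0.3447  0.078 ] scene [ 0.4317 -0.3514  0.078 ]
ridge [ 0.4454 -0.3172  0.027 ] idx [ 0.4412 -0.3259  0.078 ] scene ridge [ 0.4436 -0.3196  0.027 ] scidx [ 0.4399 -0.3292  0.078 ]
ridge 0.03118236681203018 61.87347065467545
idx 0.021533462331914912 60.81617695105664
0.033953644870617354 69.4834554839226
mount [0.5205 0.2197 0.104 ] scene [0.5211 0.2178 0.104 ]
tab? [0.5391 0.2483 0.115 ] 0.034116271777555086 56.96205139766613
tab? [0.5303 0.2453 0.115 ] 0.028998103386256135 71.50256943574682
knob [0.5224 0.2714 0.09  ]
```

View pics/m2.png

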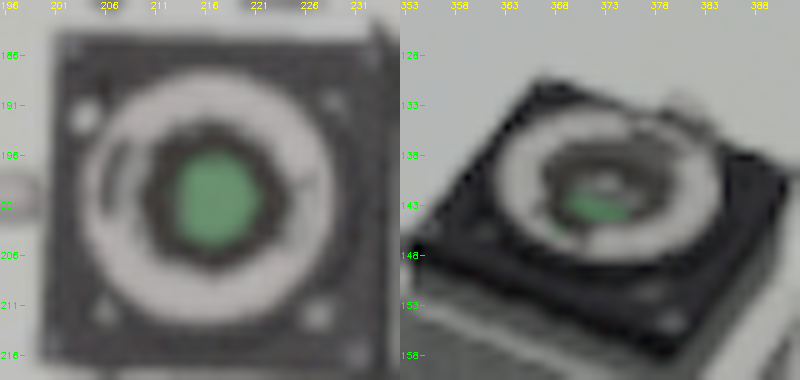

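```bash
python3 - <<'E'
from plant import *
import cv2,numpy as np
from h import *
M=plane("top",216.6,200.2,.104)
def ang(n,u,v,z,M):
    p=plane(n,u,v,z);d=p-M;print(n,p,np.hypot(*d[:2]).round(4),np.degrees(np.arctan2(d[1],d[0])).round(1))
print(M);ang("top",204.1,192.2,.115,M);ang("top",196+11.8-.5,181+17.8-.5,.104,M);ang("top",196+31-.5,181+18-.5,.104,M)
# head edges: left edge dir
a=plane("top",196+5.5,181+4,.1);b=plane("top",196+4,181+35.5,.1);print("edge ang",np.degrees(np.arctan2(*(a-b)[1::-1])))
Ms=plane("scene",353+20.8-.5,123+18.5-.5,.104);print(Ms)
ang("scene",353+28.3-.5,123+10.3-.5,.115,Ms);ang("scene",376.5,135.5,.104,Ms);ang("scene",369.5,146.5,.104,Ms)
f=lambda n:np.mean([snapshot(n)["frame"][:,:,::-1].astype(float) for _ in range(4)],0)
t=f("top");s=f("scene")
P=np.array([.431,-.347]);yaw=np.radians(64)
def c(n,im,u,v):
    o=cv2.resize(im[v:v+45,u:u+40],(400,450),interpolation=cv2.INTER_CUBIC)
    o=(255*(np.clip(o,0,255)/255)**.5).astype('uint8')
    th=np.linspace(0,2*np.pi,60)
    for rad,z,col in((.025,.078,(0,0,255)),(.029,.024,(0,255,255)),(.026,.040,(0,255,0))):
        q=proj(n,np.c_[P[0]+rad*np.cos(th),P[1]+rad*np.sin(th),0*th+z])
        cv2.polylines(o,[np.round((q-[u,v]+.5)*10).astype(int)],True,col,1)
    d=np.array([np.cos(yaw),np.sin(yaw)])
    for rad,z in((.037,.027),(.025,.078)):
        q=proj(n,np.r_[P+rad*d,z])[0];cv2.circle(o,tuple(int(k) for k in (q-[u,v]+.5)*10),4,(255,0,255),1)
    return o
cv2.imwrite("pics/m3.png",np.hstack([c("top",t,418,220),c("scene",s,200,280)]))
E
```

```text
[0.5207 0.219  0.104 ]
top [0.5386 0.2476 0.115 ] 0.0337 58.0
top [0.525 0.242 0.104] 0.0234 79.4
top [0.5254 0.1949 0.104 ] 0.0246 -79.0
edge ang -0.07326822030945779
[0.5211 0.2163 0.104 ]
scene [0.529  0.2466 0.115 ] 0.0313 75.4
scene [0.519  0.2423 0.104 ] 0.0261 94.6
scene [0.5218 0.1902 0.104 ] 0.0261 -88.5
```

View pics/m3.png

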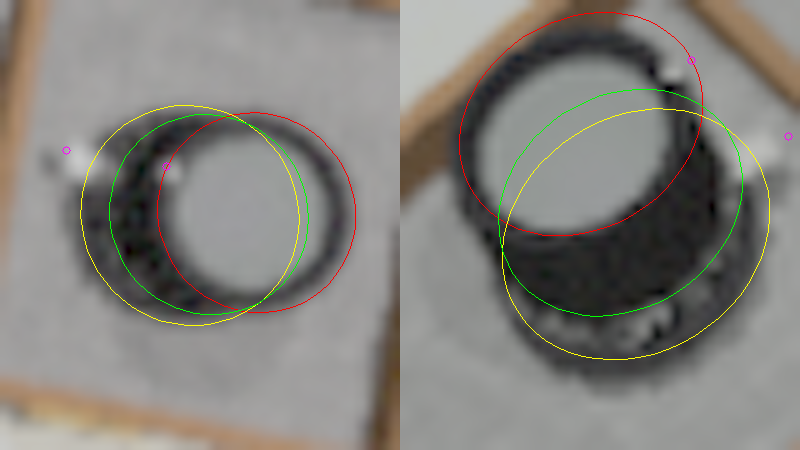

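```bash
cat >> h.py <<'E'
def pose():
    from plant import get_state
    s=get_state(); r=R.from_quat(s["eef_rot"]); y=r.apply([0,1,0]); return s,r,np.degrees(np.arctan2(y[1],y[0]))
def to(x,y,z):
    s,r,psi=pose(); print("t",round(s["clock"],2),"pos",s["tool_pos"].round(4),"psi",psi.round(1),"tilt",r.apply([0,0,1]).round(3),"F",s["contact_force"].round(1),"open",round(s["opening"],3),"ff",s["finger_force"],"q7",s["q"][6].round(2))
    print("tool shift",r.inv().apply(np.array([x,y,z])-s["tool_pos"]).round(4))
E
python3 -c "
from h import *
a=np.radians(58);M=np.array([.5207,.219]);print(proj('scene',[[.5207,.219,.104],[M[0]+.033*np.cos(a),M[1]+.033*np.sin(a),.115]]))"
python3 -m jog '[[[-0.035,-0.022,0,0,0,0],[-0.035,-0.022,0,0,0,0],[-0.035,-0.022,0,0,0,0],[-0.035,-0.022,0,0,0,0],[-0.035,-0.022,0,0,0,0],[-0.035,-0.022,0,0,0,0],[-0.035,-0.022,0,0,0,0],[-0.035,-0.022,0,0,0,0],[-0.035,-0.022,0,0,0,0],[-0.035,-0.022,0,0,0,0],[-0.035,-0.022,0,0,0,0],[-0.035,-0.022,0,0,0,0]]]' 0.088 10
python3 -c "
from h import *
to(.431,-.347,.24)"
```

```text
[[373.6 140.4]
 [383.8 133.8]]
clock: 2.5
tool_pos: [0.496, 0.2475, 0.2389]
eef_rot: [0.122, 0.993, 0.0, 0.0]
contact_force: [0.2, 0.5, 0.9]
opening: 1.002
finger_force: 0.0
t 2.5 pos [0.496  0.2475 0.2389] psi 76.0 tilt [ 0.  0. -1.] F [0.2 0.5 0.9] open 1.002 ff 0.0 q7 0.58
tool shift [-0.0811 -0.5925 -0.0014]
```

```bash
python3 -m jog '[[[-0.0068,-0.0494,0,0,0,0],[-0.0068,-0.0494,0,0,0,0],[-0.0068,-0.0494,0,0,0,0],[-0.0068,-0.0494,0,0,0,0],[-0.0068,-0.0494,0,0,0,0],[-0.0068,-0.0494,0,0,0,0],[-0.0068,-0.0494,0,0,0,0],[-0.0068,-0.0494,0,0,0,0],[-0.0068,-0.0494,0,0,0,0],[-0.0068,-0.0494,0,0,0,0],[-0.0068,-0.0494,0,0,0,0],[-0.0068,-0.0494,0,0,0,0]]]' >/dev/null
python3 -m jog '[[[0,0,0,0,0,0.168],[0,0,0,0,0,0.168],[0,0,0,0,0,0.168],[0,0,0,0,0,0.168],[0,0,0,0,0,0.168],[0,0,0,0,0,0.168],[0,0,0,0,0,0.168],[0,0,0,0,0,0.168],[0,0,0,0,0,0.168],[0,0,0,0,0,0.168]]]' >/dev/null
python3 - <<'E'
from h import *
to(.4305,-.347,.13)
from plant import *
import cv2
f=lambda n:np.mean([snapshot(n)["frame"][:,:,::-1].astype(float) for _ in range(2)],0)
def c(im,u,v): return (255*(cv2.resize(im[v:v+100,u:u+100],(400,400),interpolation=cv2.INTER_CUBIC).clip(0,255)/255)**.5).astype('uint8')
cv2.imwrite("pics/m4.png",np.hstack([c(f("top"),390,190),c(f("scene"),170,230)]))
E
```

```text
t 5.25 pos [ 0.4307 -0.3463  0.2388] psi -20.6 tilt [ 0.  0. -1.] F [-1.5 -0.  -0.2] open 1.0 ff 0.0 q7 0.38
tool shift [-7.000e-04  1.000e-04  1.088e-01]
```

View pics/m4.png

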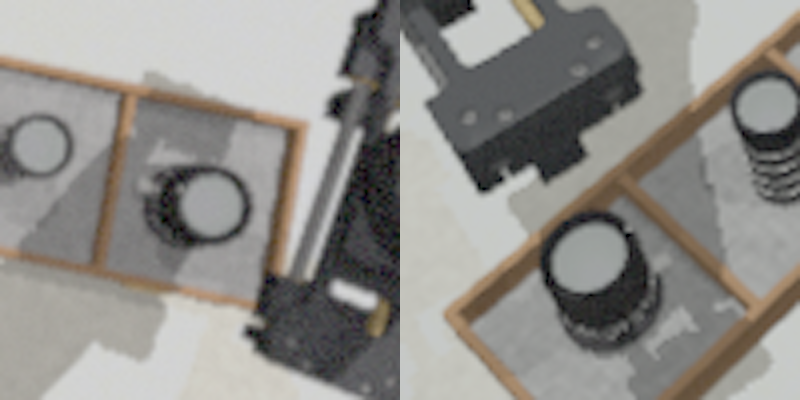

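```bash
python3 -m jog '[[[0,0,0.035,0,0,0],[0,0,0.035,0,0,0],[0,0,0.035,0,0,0],[0,0,0.035,0,0,0],[0,0,0.03,0,0,0],[0,0,0.027,0,0,0],[0,0,0,0,0,0]]]'
python3 -m jog '[[[0,0,0,0,0,0],[0,0,0,0,0,0],[0,0,0,0,0,0],[0,0,0,0,0,0],[0,0,0,0,0,0]]]' 0 40
```

```text
clock: 6.32
tool_pos: [0.4296, -0.3455, 0.0402]
eef_rot: [0.82, 0.572, -0.0, -0.002]
contact_force: [-0.4, -1.1, 0.3]
opening: 0.999
finger_force: 0.0
clock: 6.95
tool_pos: [0.4309, -0.3467, 0.0422]
eef_rot: [0.821, 0.572, 0.0, 0.001]
contact_force: [0.3, 0.9, 5.2]
opening: 0.579
finger_force: 40.0
```

```bash
python3 -m jog '[[[0,0,-0.02,0,0,0],[0,0,-0.04,0,0,0],[0,0,-0.04,0,0,0],[0,0,-0.04,0,0,0],[0,0,-0.04,0,0,0]]]'
python3 -m jog '[[[0.0467,-0.0096,0,0,0,0],[0.0467,-0.0096,0,0,0,0],[0.0467,-0.0096,0,0,0,0],[0.0467,-0.0096,0,0,0,0],[0.0467,-0.0096,0,0,0,0],[0.0467,-0.0096,0,0,0,0],[0.0467,-0.0096,0,0,0,0],[0.0467,-0.0096,0,0,0,0],[0.0467,-0.0096,0,0,0,0],[0.0467,-0.0096,0,0,0,0],[0.0467,-0.0096,0,0,0,0],[0.0467,-0.0096,0,0,0,0]]]' >/dev/null
python3 -m jog '[[[0,0,0,0,0,-0.15],[0,0,0,0,0,-0.15],[0,0,0,0,0,0]]]' >/dev/null
python3 - <<'E'
from h import *
to(.5207,.218,.165)
from plant import *
import cv2
f=lambda n:np.mean([snapshot(n)["frame"][:,:,::-1].astype(float) for _ in range(4)],0)
def c(im,u,v): return (255*(cv2.resize(im[v:v+80,u:u+80],(400,400),interpolation=cv2.INTER_CUBIC).clip(0,255)/255)**.5).astype('uint8')
cv2.imwrite("pics/m5.png",np.hstack([c(f("top"),170,160),c(f("scene"),330,90)]))
E
```

```text
clock: 7.58
tool_pos: [0.4298, -0.3458, 0.2225]
eef_rot: [0.821, 0.572, -0.0, -0.001]
contact_force: [0.2, 0.0, -2.4]
opening: 0.584
finger_force: 40.0
t 9.45 pos [0.516  0.2189 0.2212] psi -3.2 tilt [-0.002 -0.    -1.   ] F [ 0.1 -0.1 -1.3] open 0.58 ff 39.996064100414515 q7 -0.36
tool shift [-0.0007  0.0049  0.0562]
```

View pics/m5.png

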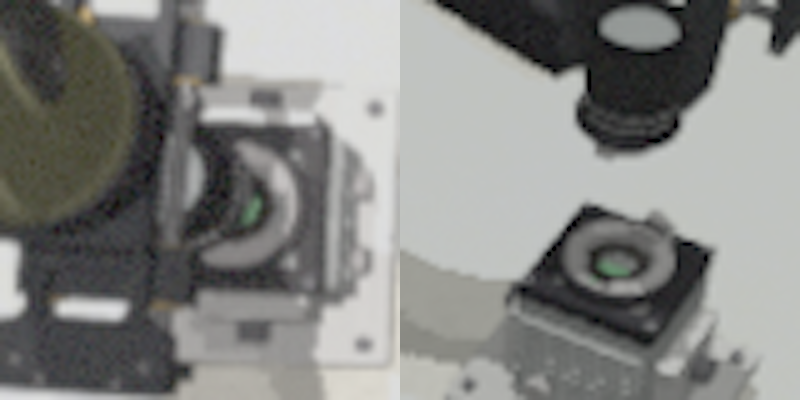

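```bash
python3 -m jog '[[[-0.0007,0.0049,0.02,0,0,0],[0,0,0.02,0,0,0],[0,0,0.011,0,0,0],[0,0,0,0,0,0]]]' >/dev/null
cat > ov.py <<'E'
from h import *
from plant import *
import cv2,sys
to(.5207,.218,.165)
f=lambda n:np.mean([snapshot(n)["frame"][:,:,::-1].astype(float) for _ in range(6)],0)
p=get_state()["tool_pos"]; u,v,S=343,100,10
def ov(n,u,v,w,h,S,lens=True):
    im=f(n); o=(255*(cv2.resize(im[v:v+h,u:u+w],(w*S,h*S),interpolation=cv2.INTER_CUBIC).clip(0,255)/255)**.45).astype('uint8')
    th=np.linspace(0,2*np.pi,90); px=lambda X:np.round((proj(n,X)-[u,v]+.5)*S).astype(int)
    circ=lambda c,r,z,col:cv2.polylines(o,[px(np.c_[c[0]+r*np.cos(th),c[1]+r*np.sin(th),0*th+z])],True,col,1)
    circ((.5207,.218),.03,.104,(0,255,0));circ((.5207,.218),.0205,.104,(0,255,0))
    if lens:
        b=p[2]-.036
        circ(p,.019,b,(0,0,255));circ(p,.029,b+.012,(0,255,255));circ(p,.029,b+.018,(0,255,255))
        for a,col in((70,(255,0,0)),(80,(255,0,255)),(90,(255,255,0))):
            d=-np.array([np.cos(np.radians(a)),np.sin(np.radians(a))]); cv2.polylines(o,[px(np.array([np.r_[p[:2]+.0238*d,b+.001],np.r_[p[:2]+.0238*d,b+.005]]))],False,col,2)
    return o
E
python3 - <<'E'
from ov import *
cv2.imwrite("pics/m6.png",ov("scene",343,95,60,58,10))
E
```

```text
t 10.35 pos [0.5211 0.2181 0.1702] psi -3.1 tilt [-0.001 -0.001 -1.   ] F [-0.1  0.  -1.5] open 0.575 ff 39.99675119295716 q7 -0.34
tool shift [-0.0001 -0.0004  0.0052]
```

View pics/m6.png

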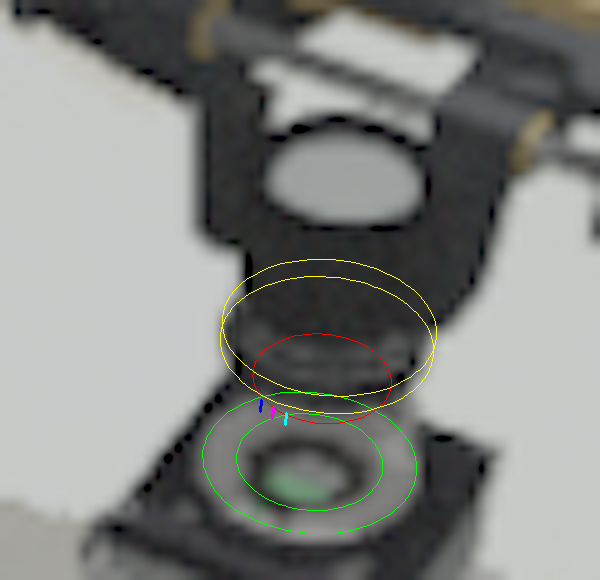

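```bash
python3 - <<'E'
from ov import *
print(plane("scene",377,112.5,.206),plane("scene",343+31.1-.5,95+46.6-.5,.104))
im=f("scene");u,v=358,126;w=36;h=22
o=cv2.resize(im[v:v+h,u:u+w],(w*20,h*20),interpolation=cv2.INTER_LANCZOS4).clip(0,255)
o=(255*((o-10).clip(0)/150).clip(0,1)**.6).astype('uint8');cv2.imwrite("pics/m7.png",o)
E
```

```text
t 10.65 pos [0.5219 0.2184 0.1714] psi -3.1 tilt [ 0.001  0.001 -1.   ] F [-0.3  0.5 -3. ] open 0.578 ff 39.99675191938877 q7 -0.34
tool shift [-0.0004 -0.0012  0.0064]
[0.523  0.2106 0.206 ] [0.5221 0.2164 0.104 ]
```

View pics/m7.png

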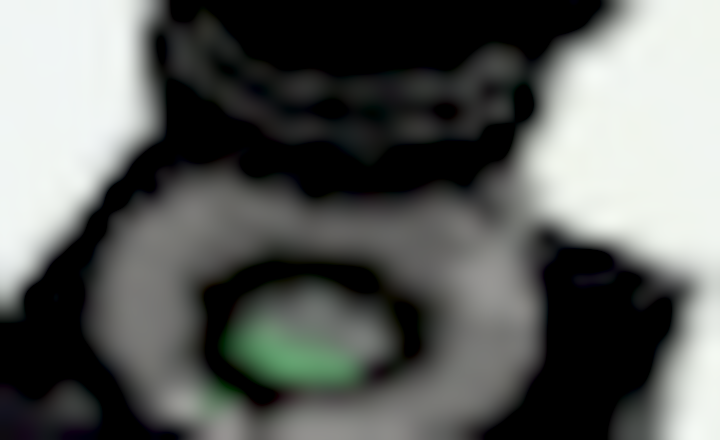

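```bash
python3 - <<'E'
from h import *
for a in (70,80,90,100,110):
    d=-np.array([np.cos(np.radians(a)),np.sin(np.radians(a))])
    print(a,"lug",proj("scene",np.r_[np.array([.516,.218])+.0238*d,.188]),"gap",proj("scene",np.r_[np.array([.5215,.2165])+.024*d,.102]))
print(proj("scene",[.516,.218,.197]))
E
```

```text
70 lug [[368.6 119.4]] gap [[367.2 145.2]]
80 lug [[369.8 120.1]] gap [[368.4 145.9]]
90 lug [[371.2 120.7]] gap [[369.7 146.5]]
100 lug [[372.7 121.1]] gap [[371.1 147. ]]
110 lug [[374.2 121.4]] gap [[372.6 147.2]]
[[375.4 113. ]]
```

```bash
python3 -m jog '[[[0.001,0,0.01,0,0,0],[0,0,0.01,0,0,0],[0,0,0.006,0,0,0],[0,0,0.003,0,0,0],[0,0,0.002,0,0,0],[0,0,0,0,0,0]]]'
python3 -m jog '[[[0,0,0.002,0,0,0],[0,0,0.002,0,0,0],[0,0,0.002,0,0,0],[0,0,0,0,0,0]]]'
```

```text
clock: 11.7
tool_pos: [0.5216, 0.2192, 0.1398]
eef_rot: [0.726, 0.688, 0.0, 0.0]
contact_force: [0.7, 0.1, -2.0]
opening: 0.579
finger_force: 40.0
clock: 12.2
tool_pos: [0.5216, 0.2194, 0.1339]
eef_rot: [0.726, 0.688, 0.0, -0.0]
contact_force: [-0.4, 0.6, 0.3]
opening: 0.581
finger_force: 40.0
```

```bash
python3 -m jog '[[[0,0,0.002,0,0,0],[0,0,0.002,0,0,0],[0,0,0.001,0,0,0],[0,0,0,0,0,0]]]'
python3 -m jog '[[[0,0,0.0015,0,0,0],[0,0,0,0,0,0],[0,0,0,0,0,0]]]'
```

```text
clock: 12.7
tool_pos: [0.5217, 0.2194, 0.1289]
eef_rot: [0.726, 0.688, 0.0, -0.0]
contact_force: [-2.0, 0.3, 4.8]
opening: 0.583
finger_force: 40.0
clock: 13.08
tool_pos: [0.5217, 0.2194, 0.1282]
eef_rot: [0.726, 0.688, 0.0, -0.0]
contact_force: [-1.5, 0.4, 11.7]
opening: 0.581
finger_force: 40.0
```

```bash
python3 -m jog '[[[0,0,0,0,0,0.07],[0,0,0,0,0,0.07],[0,0,0,0,0,0.07],[0,0,0,0,0,0.07],[0,0,0,0,0,0.07],[0,0,0,0,0,0]]]'; python3 -c "
from h import *
to(.5217,.2194,.128);print(pose()[0]['moment'])"
```

```text
clock: 13.82
tool_pos: [0.5222, 0.2194, 0.1282]
eef_rot: [0.835, 0.551, 0.001, 0.0]
contact_force: [-1.5, 0.3, 10.2]
opening: 0.581
finger_force: 40.0
t 13.82 pos [0.5222 0.2194 0.1282] psi -23.2 tilt [ 0.002  0.001 -1.   ] F [-1.5  0.3 10.2] open 0.581 ff 39.988103806972504 q7 -0.55
tool shift [-0.0002 -0.0005  0.0002]
[ 0.05545417  0.6484455  -0.06451494]
```

```bash
python3 -m jog '[[[0,0,0,0,0,0.08],[0,0,0,0,0,0.08],[0,0,0,0,0,0.08],[0,0,0,0,0,0.08],[0,0,0,0,0,0.08],[0,0,0,0,0,0.08],[0,0,0,0,0,0.08],[0,0,0,0,0,0.08],[0,0,0,0,0,0.08],[0,0,0,0,0,0.08],[0,0,0,0,0,0]]]'; python3 -c "
from h import *
to(.5217,.2194,.128);print(pose()[0]['moment'])"
```

```text
clock: 15.2
tool_pos: [0.5216, 0.2201, 0.1282]
eef_rot: [0.983, 0.182, 0.0, -0.001]
contact_force: [-2.3, 1.1, 11.9]
opening: 0.585
finger_force: 40.0
t 15.2 pos [0.5216 0.2201 0.1282] psi -69.0 tilt [ 0.     0.002 -1.   ] F [-2.3  1.1 11.9] open 0.585 ff 39.98920938000083 q7 -1.09
tool shift [-0.0002  0.0007  0.0002]
[ 0.40251126  0.85457786 -0.0347718 ]
```

```bash
python3 -m jog '[[[0,0,0,0,0,0.06],[0,0,0,0,0,0.06],[0,0,0,0,0,0.06],[0,0,0,0,0,0]]]' >/dev/null; python3 -c "
from h import *
to(.5217,.2194,.128);print(pose()[0]['moment'])"
python3 -m jog '[[[0,0,0,0,0,0.05],[0,0,0,0,0,0.05],[0,0,0,0,0,0]]]' >/dev/null; python3 -c "
from h import *
to(.5217,.2194,.128);print(pose()[0]['moment'])"
```

```text
t 15.7 pos [0.5217 0.2206 0.1282] psi -79.3 tilt [ 0.001  0.002 -1.   ] F [-3.   3.  10.6] open 0.584 ff 39.98987311497331 q7 -1.21
tool shift [-0.0002  0.0012  0.0002]
[0.60617821 0.83019172 0.004879  ]
t 16.07 pos [0.5218 0.2206 0.1282] psi -84.9 tilt [ 0.001  0.002 -1.   ] F [-3.2  1.7 11.2] open 0.583 ff 39.9901239015162 q7 -1.28
tool shift [-0.0002  0.0012  0.0002]
[0.58911863 0.79295394 0.15239662]
```

```bash
python3 -m jog '[[[0,0,0,0,0,0.04],[0,0,0,0,0,0.03],[0,0,0,0,0,0]]]' >/dev/null; python3 - <<'E'
from ov import *
print(pose()[0]['moment'])
cv2.imwrite("pics/m8.png",np.hstack([ov("scene",348,90,39,58,10,False),ov("top",196,170,40,58,10,False)]))
E
```

```text
t 16.45 pos [0.5217 0.2197 0.1282] psi -88.9 tilt [ 0.     0.001 -1.   ] F [-2.5  1.4 12. ] open 0.58 ff 39.99086268246174 q7 -1.33
tool shift [-0.001   0.0016 -0.0368]
[0.23551974 0.8562149  0.58452757]
```

View pics/m8.png

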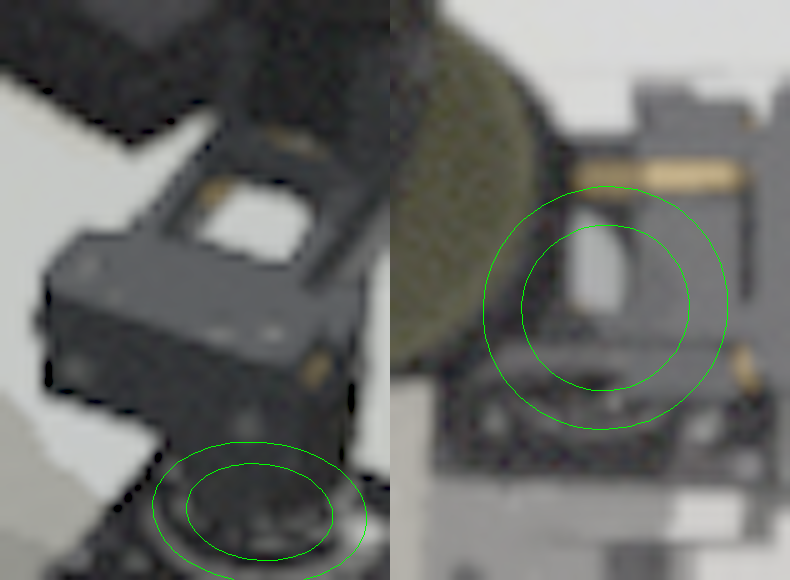

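```bash
python3 -m jog '[[[0,0,0.0005,0,0,0.02],[0,0,0,0,0,0],[0,0,0,0,0,0]]]' >/dev/null; python3 - <<'E'
from ov import *
s=pose()[0];print(s["moment"],s["qd"].round(3))
for a in (-10,0,10,20): print(a,proj("scene",[.5215+.037*np.cos(np.radians(a)),.2165+.037*np.sin(np.radians(a)),.113]))
im=f("scene");u,v=356,132;w=36;h=28
o=cv2.resize(im[v:v+h,u:u+w],(w*20,h*20),interpolation=cv2.INTER_LANCZOS4).clip(0,255)
cv2.imwrite("pics/m9.png",(255*((o-10).clip(0)/150).clip(0,1)**.6).astype('uint8'))
E
```

```text
t 17.43 pos [0.5216 0.2196 0.1282] psi -90.0 tilt [ 0.     0.001 -1.   ] F [-4.7  0.  15. ] open 0.584 ff 39.98996375128627 q7 -1.34
tool shift [-0.0009  0.0015 -0.0368]
[0.18971367 1.02801309 0.91648943] [ 0.002  0.001  0.    -0.002  0.    -0.     0.001]
-10 [[384.8 144.3]]
0 [[386. 143.]]
10 [[386.7 141.6]]
20 [[387.1 140.1]]
```

View pics/m9.png

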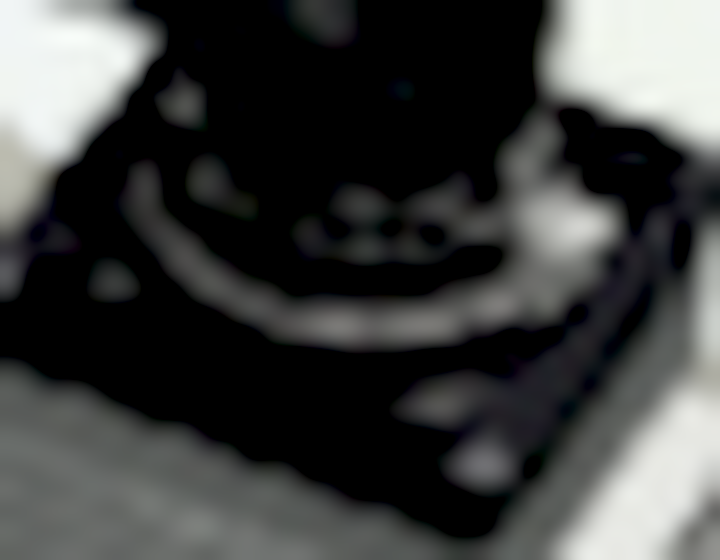

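The picture shows the ridge at about (386,143), which is where it should be when home. The turning moment is climbing stiffly, so the lens is at the stop, and its height hasn't changed from when it was first flush.

```bash
python3 -c "
from plant import *
print(finish_job())"
```

```text
the job is handed in; nothing more can be done
None
```

The bayonet lens is fitted: pushed in, turned clockwise to the stop, and still gripped and pressed flush with about 15 N. The job was handed in at about 17.8 s, with the tube lens and the cap left alone; I could not see the tab itself under the gripper at the end.

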